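Fetch the chuck hub out of the deep vessel with the T-foot picker

ROBOT

A 7-joint arm with a two-finger parallel gripper is mounted at the origin on the work surface. World frame = base frame: x ahead of the robot, y to its left, z up, the work surface at z = 0. Lengths are in m, angles in rad, forces in N, time in s.
With the tool pointing down it reaches from about 0.425 to 0.975 m from the base axis. Payload 16.7 kg.
Tool frame: the origin (TCP) lies at the very end of the fingers, on their centre line; the grasp point (between the pads) lies 19 mm behind it; z points along the fingers, y is the line along which they close (so a half turn about z gives the same grasp; the last joint's range is limited). The gripper opens to 85 mm and grips with 20 to 120 N. Pads are 22 mm wide; open, the fingers measure 114 mm over their backs; the gripper's body (76 mm by 85 mm) begins 54 mm behind the grasp point. The pads swing forward as they close: fully open they stand 13 mm farther back than shut.
Start: joints at [1.133, 0.426, 0.074, 1.606, -0.034, 1.111, -0.067], TCP at [0.192, -0.647, 0.231] pointing down, gripper open.
Joint ranges: [-2.85, 2.85], [-0.5, 2.14], [-1.23, 1.37], [0.21, 2.46], [-1.02, 4.16], [0.16, 2.05], [-2.73, 2.73]. Speed limits (rad/s): [1.89, 1.89, 2.39, 2.39, 3.01, 3.01, 3.01].

INTERFACE

Orientations are given as a rotation vector (axis times angle).
In Python, from rig import manip gives the robot as it stands.
- The arm moves only by the tool carry_out, never from a script. Its argument "plan" is a list of rows, each a list of 3 entries, a list of its own where there are three numbers: the opening, from 0 (shut) to 1 (fully open), then the shift along the tool's x, y, z in m, then the turn, a rotation vector about the tool's x, y, z in degrees. A call has 1 to 12 rows; each row is the pose to reach, as a shift and turn from the pose commanded when the call began, along the tool's axes at that moment; what a row does not reach only later rows make up. A row lasts 1/10 s, in which the tool goes at most 50 mm and 8.59 degrees, less where a joint would pass 70% of its speed; a pose out of reach is approached as far as the arm can. A call with a gripper value outside its range is refused whole. The fingers move at their own pace and stop on an object; "grip_force" is the grip in N (left out, the last holds). Time passes only in rows, so rows that repeat a pose let the fingers close. It gives the time, the measured TCP pose, the force, the opening and the grip force at its end, in the units of the state.
- manip.sense(): the state, without advancing time (a new reading comes with each control period).
- manip.get_image(name): name is "scene" or "top"; returns a dict with "image" (480x640x3 uint8, red, green, blue), "fx", "fy", "cx", "cy" (pixels), "k1" (the pictures are not rectified: a ray, as slopes to the right and down, at radius r is drawn at 1 + k1 r^2 times it, then the intrinsics apply), "world_to_cam" (4x4, takes a point from world to camera coordinates). Camera axes: x right, y down, z forward; pixel columns grow to the right and rows downward; lengths in m; the calibration is good to about 2 mm. A picture is of the moment at which its call begins. There is no depth.
- manip.sign_off(): hands the job in; it is judged then, once.
Trained networks look in a picture, given as the dict that the camera call returned (one of the last four; its "shot" number tells which), for a name from the list of things; names that differ only in an ending like _2 or _b are one class to them, and where a whole thing is asked for, a point or a joint stands for the part that bears it (a point fixed in the world has none). Each returns a list of dicts, best first, with "p" (0 to 1); they miss things now and then, are a little off and sometimes report something else, mostly with a low value. They report only what shows in the picture. A call takes as long as a camera call. They do not tell look-alikes from the thing itself.
- manip.boxes_of(picture, thing): "extent" ([left, top, right, bottom] in pixels, round what is visible of it).
The state is a dict: "time_s": time; "qpos": joint angles; "joint_vel": joint speeds; "effort": joint torques, N m; "tool_pos": TCP position; "eef_rot": TCP orientation; "ft_force": force on the tool from outside, world axes, zero at the start; "moment": the same for the moment, N m; "grip_width": opening from 0.0 (shut) to 1.0 (fully open); "grasp_force": force on a finger pad.
Only numpy, scipy, OpenCV 4.12 (cv2) and the standard library are available. Lean on these libraries where they do the work, as an engineer would, in place of code of your own. Each camera call takes 0.05 s, during which the arm holds its last target. There are 200 camera calls.

TASK

Take the sprung T-foot picker from its blue stand, reach down into the tall turned vessel, feel for the slot in the hub's swivelling brass cap, catch the hub with a quarter turn and draw it out gently with the picker. Stand the hub upright in the cork-lined tray without dropping it, unhook the picker and hang it back in its stand. Do not handle the hub with the fingers, do not force the picker against the hub or the vessel, and leave everything else on the bench alone.

Things in the scene. Friction and masses are not known exactly. Their poses are not given: they have to be found in the camera images.
- picker: long-reach picker, about 0.23 kg, hanging upright in its stand. Origin: centre of the underside of its square brass flange (30 x 30 x 6 mm), z up. Above the flange a square dark wooden handle, 28 x 28 mm, flats along its x and y, from 6 to 60 mm above the origin. Below the flange a steel shank, 8 mm thick, with a T-foot at its end
- picker_grip (a point): where to grip the picker's handle: on its axis, 35 mm above its origin. The shank below is sprung: pushed up into the handle it yields up to 12 mm, with 1.5 N per mm on top of a 2 N preload; pulled, it does not yield
- picker_foot (a point): centre of the underside of the picker's T-foot, 120 mm below the picker's origin. The foot is a cross bar 24 mm long (along the picker's x), 6 mm wide and 6 mm thick
- hub: steel chuck hub in the bottom of the vessel, 0.2 to 0.35 kg. Origin: centre of its underside, z up. Square foot 36 x 36 x 8 mm, standing in a square recess of the vessel's floor that stops it spinning; above it a round hollow body, 36 mm across, bore 30 mm, from 8 to 24 mm; on top a brass cap plate 40 x 30 mm. In the cavity under the cap the T-foot can turn freely
- hub_top (a point): centre of the top of the hub's brass cap (7 mm thick), 31 mm above the hub's origin. A slot 29.5 x 10.5 mm runs through it, along the cap's long side. The cap swivels stiffly (0.4 N m, stops at 0.75 rad) on the hub: its slot lies along the hub's x turned by -0.6 to 0.6 rad, which no pose tells: see it or feel it. A T-foot turned a quarter from the slot catches under the cap
- vessel: tall thin-walled turned ash vessel, held on the bench by four small steel jaws (to 67 mm from its axis, 16 mm high). Origin: centre of its underside, z up. 92 mm across at the belly, 76 mm outside and 62 mm inside at the mouth, 130 mm high. Its floor, where the hub stands, is 12 mm above the origin, with a recess 39 mm square and 8 mm deep around the hub's foot
- vessel_mouth (a point): centre of the vessel's mouth, at the height of the rim
- stand: blue stand of the picker, fixed. Origin: on the bench under the seat, z up. Base plate 14 mm high, from 40 mm in front (-x) to 60 mm behind, 100 mm wide. A post 22 mm behind the seat, 40 mm wide, as high as the fork, carries a steel fork: two prongs 8 mm thick along the stand's x, 16 mm apart, open to its -x, ending 24 mm in front of the seat
- stand_seat (a point): where the picker's origin sits, its axes along the stand's: centre of the seat on top of the prongs, 140 mm above the bench. Lips 4 mm high around the seat leave the flange about 3.5 mm of play each way: lift the picker at least 6 mm to free it, then draw it out to the stand's -x, 45 mm or more (or straight up, foot along the fork); it goes back the same way
- tray: wooden tray, fixed, 170 x 140 x 22 mm outside (x by y), walls 6 mm, cork-lined. Origin: centre of its underside
- tray_floor (a point): centre of the tray's cork floor, 8 mm above the bench; there is free room here for the hub. A brass ring lies in the tray's +x, +y corner
- brass_ring: brass ring, 34 mm across, 12 mm high, lying in the tray: leave it
- bowl: dark turned bowl, 120 mm across: leave it
- wax_tin: green tin, 70 mm across, 45 mm high: leave it
- finial: small turned wooden finial, 44 mm across, 70 mm high: leave it
- gouge: long-handled turning gouge lying flat, 380 mm long: leave it
- sanding_block: cork block 90 x 55 x 30 mm: leave it
- spindle_blank: square timber blank 50 x 220 x 50 mm: leave it
Mind the look-alikes: they are no part of the job. There is more than one size of the tray; the job needs the larger. There is more than one size of the picker; the one meant has the size given above.

How it is judged:
By the outcome, as a careful person would: the job done as asked, in the order asked, and still so for the second after the job is handed in, with the robot touching nothing.
It also fails if it takes over 72 s, if anything falls off the work surface, if the arm or the gripper's body presses on something with over 40 N, if the wrist force passes 120 N, or if a joint passes its speed limit or range.

## Working session

There is one attempt and no reset: what is moved stays moved. The work goes in short steps, Python scripts to look and compute and a tool call to move; the robot and the scene stay as the last step left them, time stands still between calls to the robot, and variables do not carry over. Pictures are saved under pics/ and viewed, at most 13 in all, crops included, and the job is handed in when it is done.

Besides the shell and the picture viewer there is one more tool, called after ">>>" as name(argument=value, ...), one argument or row to a line, values as JSON. carry_out: Moves the arm, as the interface text tells. Its arguments: {"type":"object","properties":{"plan":{"type":"array"},"grip_force":{"type":"number"}},"required":["plan"]}

```bash
ls; mkdir -p pics; cat > h.py <<'E'
import numpy as np, cv2
from rig import manip
from scipy.spatial.transform import Rotation as R
def shot(n,f=None):
    p=manip.get_image(n)
    if f: cv2.imwrite('pics/'+f,cv2.cvtColor(p['image'],cv2.COLOR_RGB2BGR))
    return p
def KD(p): return np.array([[p['fx'],0,p['cx']],[0,p['fy'],p['cy']],[0,0,1.]]),np.array([p['k1'],0,0,0.])
def proj(p,X):
    K,D=KD(p);T=np.array(p['world_to_cam'])
    return cv2.projectPoints(np.atleast_2d(np.float64(X)),cv2.Rodrigues(T[:3,:3])[0],T[:3,3],K,D)[0].reshape(-1,2)
def at_z(p,uv,z):
    K,D=KD(p);T=np.array(p['world_to_cam'])
    n=cv2.undistortPoints(np.float64(uv).reshape(-1,1,2),K,D).reshape(-1,2)
    d=np.c_[n,np.ones(len(n))]@T[:3,:3]; c=-T[:3,:3].T@T[:3,3]
    return c+d*((z-c[2])/d[:,2])[:,None]
E
python3 - <<'E'
from h import *
for n in('scene','top'):
    p=shot(n,n+'0.png');T=np.array(p['world_to_cam']);print(n,-T[:3,:3].T@T[:3,3],p['fx'],p['k1'])
    for t in['picker','hub','vessel','vessel_mouth','stand','tray','brass_ring','hub_top']:
        print(t,[(np.round(b['extent']).tolist(),round(b['p'],2)) for b in manip.boxes_of(p,t)])
s=manip.sense();print(s)
E
```

```text
pics
scene [1.0133034  0.37411762 1.04100611] 531.9094186669755 -0.09166999706487948
picker [([412.0, 287.0, 434.0, 322.0], 0.79), ([444.0, 273.0, 455.0, 301.0], 0.67)]
hub []
vessel [([276.0, 230.0, 337.0, 305.0], 0.86)]
vessel_mouth [([276.0, 231.0, 338.0, 304.0], 0.76)]
stand [([381.0, 298.0, 436.0, 374.0], 0.87)]
tray [([259.0, 130.0, 316.0, 173.0], 0.97), ([322.0, 356.0, 363.0, 412.0], 0.29)]
brass_ring [([378.0, 302.0, 438.0, 376.0], 0.37), ([413.0, 294.0, 434.0, 322.0], 0.27)]
hub_top [([411.0, 290.0, 434.0, 322.0], 0.26)]
top [0.43422344 0.00900718 1.09037885] 482.49920968370475 -0.1204698732881292
picker [([184.0, 268.0, 210.0, 282.0], 0.69), ([189.0, 211.0, 220.0, 234.0], 0.58), ([190.0, 204.0, 242.0, 248.0], 0.22)]
hub [([324.0, 218.0, 340.0, 237.0], 0.79), ([416.0, 156.0, 571.0, 182.0], 0.47), ([188.0, 213.0, 223.0, 235.0], 0.44)]
vessel [([305.0, 205.0, 364.0, 257.0], 0.6)]
vessel_mouth [([307.0, 206.0, 360.0, 254.0], 0.9), ([189.0, 202.0, 243.0, 250.0], 0.29)]
stand [([191.0, 202.0, 244.0, 248.0], 0.66)]
tray [([429.0, 319.0, 480.0, 381.0], 0.93), ([394.0, 207.0, 469.0,
[... 177 characters left out ...]
ray([ 1.13351484,  0.4261006 ,  0.07390509,  1.60599105, -0.03408148,
        1.11078229, -0.06707985]), 'joint_vel': array([-5.76763898e-04, -5.65891808e-05,  7.97510264e-04, -8.85374159e-04,
        6.47552444e-04,  5.13039409e-04, -1.37497562e-04]), 'effort': array([-9.03025102e-04, -9.49520516e+01,  3.75552893e+00, -4.63891697e+01,
        1.88007433e-02,  2.29269761e-03,  1.85477012e-05]), 'tool_pos': array([ 0.19154934, -0.64722519,  0.2313055 ]), 'eef_rot': array([-3.10910916e+00, -4.50431692e-01, -1.32595478e-05]), 'ft_force': array([-0.51705361,  0.05035281,  0.45735985]), 'moment': array([-0.00986192,  0.09095468,  0.07908057]), 'grasp_force': 0.0, 'grip_width': 0.9991543515386988}
```

View pics/top0.png

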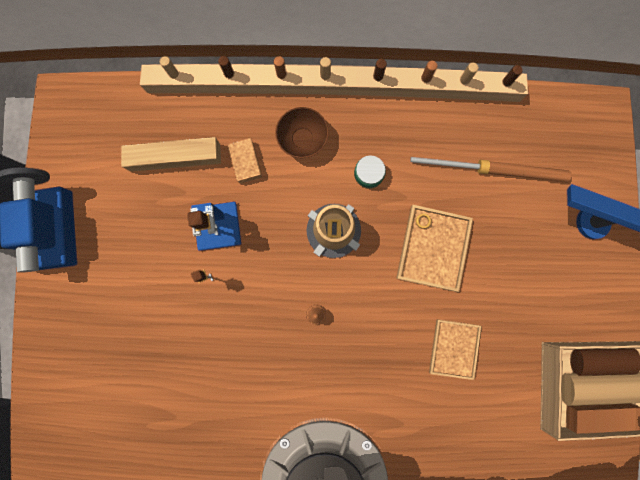

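View pics/scene0.png

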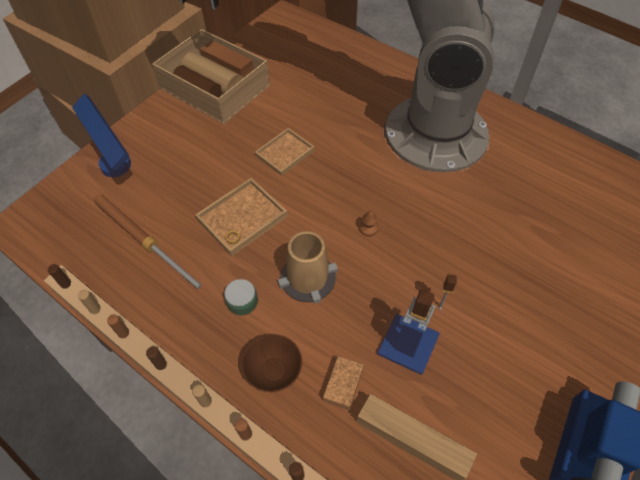

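Top view: stand at (217,225) with the large picker, and a small decoy picker at (200,276). Vessel mouth at (334,228) with the hub slot visible, large tray at (436,248), decoy tray at (456,349). The scene view agrees. The arm isn't over the bench, so I'll check that and zoom in.

```bash
python3 - <<'E'
from h import *
p=shot('top');q=shot('scene')
print(np.array(p['world_to_cam']).round(3))
for z in(0,.23): print(proj(p,[[.192,-.647,z],[0,0,z]]),proj(q,[[.192,-.647,z],[0,0,z]]))
a=p['image'][195:290,180:260];b=p['image'][195:265,300:370]; c=q['image'][220:380,270:460]
f=lambda i,s:cv2.resize(i[:,:,::-1],None,fx=s,fy=s,interpolation=cv2.INTER_CUBIC)
A=f(a,5);B=f(b,5.5)
h=max(A.shape[0],B.shape[0]);o=np.zeros((h,A.shape[1]+B.shape[1],3),np.uint8);o[:A.shape[0],:A.shape[1]]=A;o[:B.shape[0],A.shape[1]:]=B
cv2.imwrite('pics/c1.png',o)
cv2.imwrite('pics/c2.png',f(c,3.5))
print(o.shape)
E
```

```text
[[ 0.023 -1.    -0.    -0.   ]
 [-0.995 -0.022 -0.102  0.543]
 [ 0.102  0.003 -0.995  1.041]
 [ 0.     0.     0.     1.   ]]
[[603.32266823 395.25263305]
 [324.27375817 481.71893744]] [[213.29461377  77.56838163]
 [435.60201122 132.10340765]]
[[667.05276998 418.84789651]
 [324.18371609 531.79667868]] [[198.91057199   9.07076158]
 [451.52766136  63.23893775]]
(475, 785, 3)
```

View pics/c1.png

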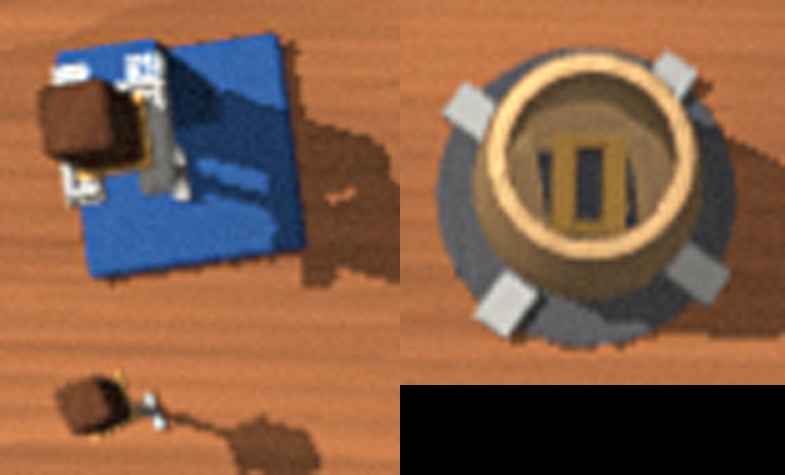

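View pics/c2.png

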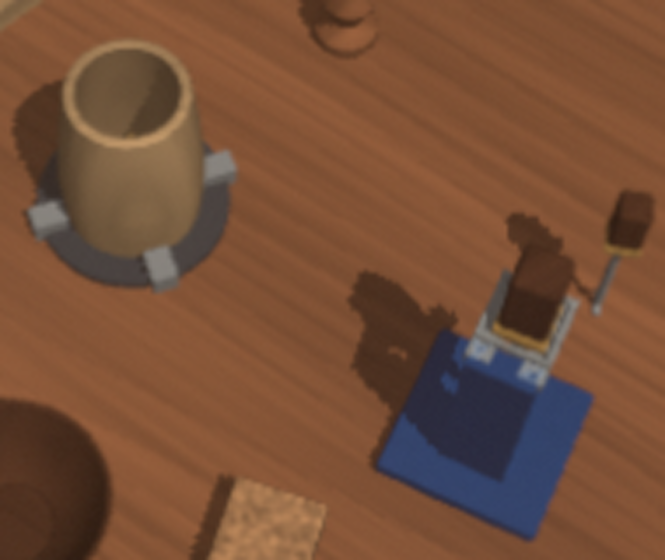

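```bash
python3 - <<'E'
from h import *
p=shot('top');q=shot('scene')
def cr(pts,o,s): return np.array(pts)/s+np.array(o)
C=at_z(p,cr([[272,38],[304,248],[92,277],[58,52]],[180,195],5),.014);print(C.round(4)); print([np.linalg.norm(C[i]-C[i-1]).round(4) for i in range(4)])
c=C.mean(0);print('base centre',c)
Cs=at_z(q,cr([[440,332],[592,398],[533,538],[379,465]],[270,220],3.5),.014);print(Cs.round(4),Cs.mean(0))
# handle top centre (z .2) & flange
print('top handle', at_z(p,cr([[62,122]],[180,195],5),.2), at_z(q,cr([[547,258]],[270,220],3.5),.2))
# vessel rim from both
print('rim', at_z(p,cr([[592-400,156]],[300,195],5.5),.13), at_z(q,cr([[128,93]],[270,220],3.5),.13))
# hub cap corners z=.035+? hub on floor recess: origin z .012-.008?=.004 or .012
for z in(.035,.043):
  S=at_z(p,cr([[577-400,148],[603-400,148],[601-400,222],[577-400,220]],[300,195],5.5),z);print('slot',z,S.round(4),S.mean(0).round(4))
  S=at_z(p,cr([[553-400,135],[628-400,135],[628-400,232],[553-400,232]],[300,195],5.5),z);print('cap',z,S.round(4),S.mean(0).round(4))
for n,b in[('L',[394,207,469,291])]:
  pass
s=manip.sense();M=R.from_rotvec(s['eef_rot']).as_matrix();print(M.round(3),s['time_s'])
E
```

```text
[[0.6209 0.2181 0.014 ]
 [0.5256 0.1995 0.014 ]
 [0.5102 0.2955 0.014 ]
 [0.6126 0.3165 0.014 ]]
[np.float64(0.0987), np.float64(0.0971), np.float64(0.0972), np.float64(0.1046)]
base centre [0.56732801 0.25741142 0.014     ]
[[0.5334 0.2053 0.014 ]
 [0.5165 0.3019 0.014 ]
 [0.6115 0.318  0.014 ]
 [0.6265 0.2225 0.014 ]] [0.57199276 0.26193175 0.014     ]
top handle [[0.55518496 0.26038586 0.2       ]] [[0.55309796 0.25775965 0.2       ]]
rim [[ 0.56279794 -0.00877141  0.13      ]] [[ 0.56589768 -0.00356577  0.13      ]]
slot 0.035 [[ 0.5786 -0.0044  0.035 ]
 [ 0.5789 -0.0149  0.035 ]
 [ 0.549  -0.0147  0.035 ]
 [ 0.5496 -0.0051  0.035 ]] [ 0.564  -0.0098  0.035 ]
cap 0.035 [[ 0.5837  0.0053  0.035 ]
 [ 0.5843 -0.0248  0.035 ]
 [ 0.5452 -0.0255  0.035 ]
 [ 0.5445  0.0044  0.035 ]] [ 0.5644 -0.0102  0.035 ]
slot 0.043 [[ 0.5775 -0.0043  0.043 ]
 [ 0.5778 -0.0147  0.043 ]
 [ 0.5481 -0.0145  0.043 ]
 [ 0.5487 -0.0049  0.043 ]] [ 0.563  -0.0096  0.043 ]
cap 0.043 [[ 0.5825  0.0053  0.043 ]
 [ 0.5832 -0.0246  0.043 ]
 [ 0.5444 -0.0253  0.043 ]
 [ 0.5437  0.0045  0.043 ]] [ 0.5634 -0.01    0.043 ]
[[ 0.959  0.284 -0.   ]
 [ 0.284 -0.959  0.   ]
 [ 0.    -0.    -1.   ]] 1.1
```

The slot is visible and lies close to world x. I'll refine each pose by aligning the projected model outline to the image edges, per camera.

```bash
cat >> h.py <<'E'
from scipy.ndimage import map_coordinates
from scipy.optimize import differential_evolution
def seg(P,n=25): # closed polyline
    P=np.array(P,float);return np.vstack([np.linspace(P[i],P[(i+1)%len(P)],n,endpoint=False) for i in range(len(P))])
def rect(lx,ly,z,ox=0,oy=0): return seg([[ox+a*lx/2,oy+b*ly/2,z] for a,b in((-1,-1),(1,-1),(1,1),(-1,1))])
def circ(r,z): t=np.linspace(0,2*np.pi,90,endpoint=False);return np.c_[r*np.cos(t),r*np.sin(t),0*t+z]
def fit(ps,curves,x0,dx=.012,dyaw=.25):
    """edge-align closed model curves; returns x,y,yaw,score"""
    G=[]
    for p in ps:
        g=cv2.GaussianBlur(p['image'].astype(np.float32),(0,0),.8);G.append((cv2.Sobel(g,-1,1,0),cv2.Sobel(g,-1,0,1)))
    def f(v):
        c,s=np.cos(v[2]),np.sin(v[2]);t=0
        for p,(gx,gy) in zip(ps,G):
            for C in curves:
                W=np.c_[C[:,0]*c-C[:,1]*s+v[0],C[:,0]*s+C[:,1]*c+v[1],C[:,2]]
                u=proj(p,W);d=np.roll(u,-1,0)-np.roll(u,1,0);n=np.c_[-d[:,1],d[:,0]];n/=np.linalg.norm(n,axis=1)[:,None]+1e-9
                q=u[:,::-1].T
                v3=[map_coordinates(gx[...,k],q,order=1)*n[:,0]+map_coordinates(gy[...,k],q,order=1)*n[:,1] for k in range(3)]
                t+=np.minimum(np.abs(v3).max(0),150).mean()/len(curves)
        return -t
    b=[(x0[0]-dx,x0[0]+dx),(x0[1]-dx,x0[1]+dx),(x0[2]-dyaw,x0[2]+dyaw+1e-6)]
    r=differential_evolution(f,b,seed=1,maxiter=40,popsize=12);return np.r_[r.x,-r.fun]
E
cat > m.py <<'E'
from h import *
p=shot('top');q=shot('scene')
tc=at_z(p,[[436,248]],.02)[0];print('tray guess',tc)
items={'handletop':([rect(.028,.028,.2)],[.554,.259,.17]),
'base':([rect(.1,.1,.014,.01)],[.56,.258,.17]),
'rim':([circ(.031,.13),circ(.038,.13)],[.564,-.006,0]),
'jaws':None,
'tray':([rect(.17,.14,.022),rect(.158,.128,.022)],[tc[0],tc[1],-.1])}
for k,v in items.items():
    if v is None: continue
    print(k,*[fit(s,v[0],v[1],dyaw=0 if k=='rim' else .2).round(4) for s in([p],[q],[p,q])])
for z in(.035,.043): print('cap',z,fit([p],[rect(.04,.03,z),rect(.0295,.0105,z)],[.564,-.01,.01]).round(4))
E
python3 m.py
```

```text
tray guess [ 0.52719457 -0.23845679  0.02      ]
handletop [  0.558    0.2569   0.2041 138.3714] [ 0.561   0.2594  0.2173 78.4344] [  0.5587   0.2578   0.2137 201.8711]
base [  0.5596   0.2567   0.1628 135.2856] [  0.5619   0.259    0.1598 126.0824] [5.599000e-01 2.578000e-01 1.744000e-01 2.533098e+02]
rim [ 5.633e-01 -8.600e-03  0.000e+00  1.500e+02] [ 5.658000e-01 -5.200000e-03  0.000000e+00  1.267892e+02] [ 5.65300e-01 -5.60000e-03  0.00000e+00  2.74216e+02]
tray [  0.5279  -0.2418  -0.1998 136.3074] [ 0.5354 -0.2355 -0.1972 97.8839] [ 5.285000e-01 -2.357000e-01 -1.930000e-01  2.193677e+02]
cap 0.035 [ 5.651000e-01 -8.300000e-03  2.180000e-02  1.285768e+02]
cap 0.043 [ 5.639000e-01 -8.400000e-03  2.800000e-03  1.280163e+02]
```

Poses agree between the cameras to about ±1.5 mm: seat (.560, .258), stand yaw .165, rim and hub (.565, −.007), slot yaw about .015, tray (.531, −.238). Moving to above the picker.

>>> carry_out(
  plan=[
    [1,[0.352,-0.101,-0.05],[0,0,5.6]],
    [1,[0.352,-0.101,-0.05],[0,0,5.6]],
    [1,[0.352,-0.101,-0.05],[0,0,5.6]],
    [1,[0.352,-0.101,-0.05],[0,0,5.6]],
    [1,[0.352,-0.101,-0.05],[0,0,5.6]],
    [1,[0.352,-0.101,-0.05],[0,0,5.6]],
    [1,[0.352,-0.101,-0.05],[0,0,5.6]],
    [1,[0.6105,-0.763,-0.05],[0,0,5.6]],
    [1,[0.6105,-0.763,-0.05],[0,0,5.6]],
    [1,[0.6105,-0.763,-0.05],[0,0,5.6]],
    [1,[0.6105,-0.763,-0.05],[0,0,5.6]],
    [1,[0.6105,-0.763,-0.05],[0,0,5.6]],
  ],
  grip_force=40,
)

```text
time_s: 2.4
tool_pos: [0.5103, -0.2104, 0.2798]
eef_rot: [3.127, 0.298, 0.001]
ft_force: [0.3, -0.0, 0.2]
grip_width: 0.997
grasp_force: 0.0
```

>>> carry_out(
  plan=[
    [1,[0.137,-0.45,0],[0,0,0]],
    [1,[0.137,-0.45,0],[0,0,0]],
    [1,[0.137,-0.45,0],[0,0,0]],
    [1,[0.137,-0.45,0],[0,0,0]],
    [1,[0.137,-0.45,0],[0,0,0]],
    [1,[0.137,-0.45,0],[0,0,0]],
    [1,[0.137,-0.45,0],[0,0,0]],
    [1,[0.137,-0.45,0],[0,0,0]],
    [1,[0.137,-0.45,0],[0,0,0]],
    [1,[0.137,-0.45,0],[0,0,0]],
    [1,[0.137,-0.45,0],[0,0,0]],
    [1,[0.137,-0.45,0],[0,0,0]],
  ],
)

```text
time_s: 3.6
tool_pos: [0.5599, 0.2553, 0.2793]
eef_rot: [3.127, 0.299, -0.001]
ft_force: [0.1, -1.3, -0.8]
grip_width: 1.001
grasp_force: 0.0
```

```bash
cat > w.py <<'E'
import sys
from h import *
# usage: w.py x y z yaw -> shift & turn (deg) from measured pose
s=manip.sense();Rm=R.from_rotvec(s['eef_rot']);M=Rm.as_matrix();yaw=np.arctan2(M[1,0],M[0,0])
print('t',round(s['time_s'],2),'pos',s['tool_pos'].round(4),'yaw',yaw.round(4),'tilt',M[:2,2].round(4),'F',s['ft_force'].round(2),'M',s['moment'].round(3),'w',round(s['grip_width'],3))
a=[float(v) for v in sys.argv[1:]]
for i in range(0,len(a),4):
    T=R.from_euler('z',a[i+3])*R.from_euler('x',np.pi)
    print((M.T@(np.array(a[i:i+3])-s['tool_pos'])).round(4).tolist(),np.degrees((Rm.inv()*T).as_rotvec()).round(2).tolist())
E
python3 w.py .56 .258 .28 .19 .56 .258 .156 .19
```

```text
t 3.6 pos [0.5599 0.2553 0.2793] yaw 0.1905 tilt [-0.0004 -0.0004] F [ 0.14 -1.32 -0.84] M [-0.049  0.013  0.011] w 1.001
[0.0006, -0.0027, -0.0007] [0.02, 0.03, 0.03]
[0.0006, -0.0027, 0.1233] [0.02, 0.03, 0.03]
```

>>> carry_out(
  plan=[
    [1,[0,-0.001,0.04],[0,0,0]],
    [1,[0,-0.001,0.08],[0,0,0]],
    [1,[0,-0.001,0.11],[0,0,0]],
    [1,[0,-0.001,0.123],[0,0,0]],
    [1,[0,-0.001,0.123],[0,0,0]],
    [1,[0,-0.001,0.123],[0,0,0]],
  ],
)

```text
time_s: 4.2
tool_pos: [0.5606, 0.2562, 0.158]
eef_rot: [-3.127, -0.297, -0.002]
ft_force: [-0.1, -0.0, 0.6]
grip_width: 0.999
grasp_force: 0.0
```

```bash
cat > v.py <<'E'
import sys
from h import *
n=sys.argv[1]
p=shot('top');q=shot('scene')
f=lambda i,c,w,h,s:cv2.resize(i[max(c[1]-h,0):c[1]+h,max(c[0]-w,0):c[0]+w,::-1],None,fx=s,fy=s,interpolation=cv2.INTER_CUBIC)
X=[float(v) for v in sys.argv[2:5]]
a,b=[proj(c,[X])[0].astype(int) for c in(p,q)]
A=f(p['image'],a,48,60,4);B=f(q['image'],b,48,60,4);print('origins',a-[48,60],b-[48,60])
h=max(len(A),len(B));o=np.zeros((h,A.shape[1]+B.shape[1],3),np.uint8);o[:len(A),:A.shape[1]]=A;o[:len(B),A.shape[1]:]=B
cv2.imwrite('pics/'+n,o)
E
python3 w.py .56 .258 .156 .19; python3 v.py g1.png .56 .258 .17
```

```text
t 4.2 pos [0.5606 0.2562 0.158 ] yaw 0.1892 tilt [0.0013 0.0006] F [-0.09 -0.03  0.64] M [-0.043 -0.017  0.006] w 0.999
[-0.0003, -0.0019, 0.002] [-0.02, -0.08, -0.05]
origins [149 159] [373 244]
```

View pics/g1.png

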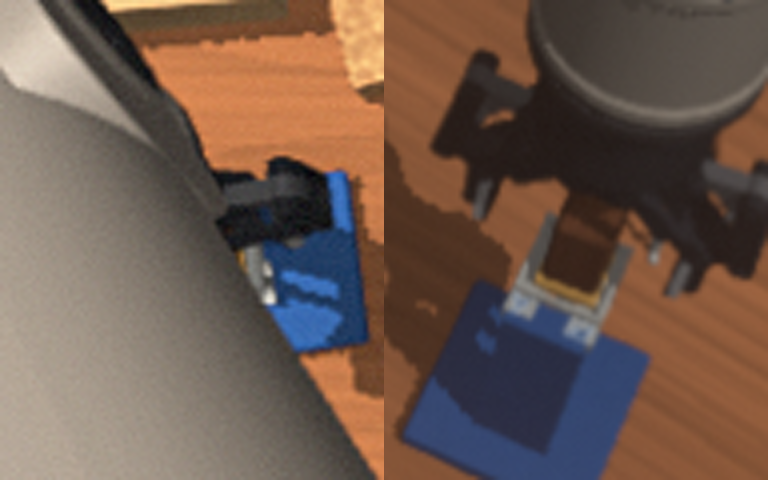

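The scene crop shows the fingers straddling the dark handle, left pad near (480,200) and right pad near (675,280) with the handle at (585,240). Closing the gripper.

>>> carry_out(
  plan=[
    [0,[0,-0.001,0.002],[0,0,0]],
    [0,[0,-0.001,0.002],[0,0,0]],
    [0,[0,-0.001,0.002],[0,0,0]],
    [0,[0,-0.001,0.002],[0,0,0]],
    [0,[0,-0.001,0.002],[0,0,0]],
    [0,[0,-0.001,0.002],[0,0,0]],
    [0,[0,-0.001,0.002],[0,0,0]],
    [0,[0,-0.001,0.002],[0,0,0]],
  ],
  grip_force=60,
)

```text
time_s: 5.1
tool_pos: [0.5598, 0.2575, 0.1549]
eef_rot: [-3.127, -0.298, -0.001]
ft_force: [-0.8, -0.4, 5.9]
grip_width: 0.321
grasp_force: 59.2
```

```bash
python3 w.py .56 .258 .156 .19
```

```text
t 5.1 pos [0.5598 0.2575 0.1549] yaw 0.1899 tilt [0.0004 0.0002] F [-0.78 -0.41  5.87] M [-0.235  0.311  0.003] w 0.321
[0.0003, -0.0004, -0.0011] [-0.0, -0.02, -0.0]
```

>>> carry_out(
  plan=[
    [0,[0,0,-0.01],[0,0,0]],
    [0,[0,0,-0.04],[0,0,0]],
    [0,[0,0,-0.085],[0,0,0]],
    [0,[0,0,-0.13],[0,0,0]],
    [0,[0,0,-0.155],[0,0,0]],
    [0,[0,0,-0.155],[0,0,0]],
    [0,[-0.008,0.048,-0.155],[0,0,4]],
    [0,[-0.016,0.095,-0.155],[0,0,8]],
    [0,[-0.024,0.142,-0.155],[0,0,10]],
    [0,[-0.032,0.19,-0.155],[0,0,10]],
    [0,[-0.039,0.23,-0.155],[0,0,10]],
    [0,[-0.044,0.261,-0.155],[0,0,10]],
  ],
)

```text
time_s: 6.3
tool_pos: [0.5649, -0.0103, 0.3088]
eef_rot: [3.141, 0.021, -0.002]
ft_force: [0.1, 1.1, -2.1]
grip_width: 0.325
grasp_force: 60.0
```

>>> carry_out(
  plan=[
    [0,[0,0,0],[0,0,0]],
    [0,[0,0,0],[0,0,0]],
  ],
)

```text
time_s: 6.5
tool_pos: [0.5653, -0.0076, 0.3089]
eef_rot: [-3.141, -0.022, 0.002]
ft_force: [0.6, 0.8, -3.0]
grip_width: 0.324
grasp_force: 60.1
```

```bash
python3 w.py .566 -.007 .31 .015; python3 - <<'E'
from h import *
p=shot('top','top2.png');q=shot('scene','scene2.png')
c=proj(q,[.566,-.007,.2])[0].astype(int)
o=c-[60,85];print('origin',o)
cv2.imwrite('pics/s2.png',cv2.resize(q['image'][o[1]:c[1]+65,o[0]:c[0]+60,::-1],None,fx=4,fy=4,interpolation=cv2.INTER_CUBIC))
E
```

```text
t 6.5 pos [ 0.5653 -0.0076  0.3089] yaw 0.0141 tilt [-0.0013  0.0002] F [ 0.63  0.83 -3.01] M [ 0.076 -0.03  -0.021] w 0.324
[0.0007, -0.0006, -0.0011] [-0.01, 0.07, -0.05]
origin [244 141]
```

View pics/s2.png

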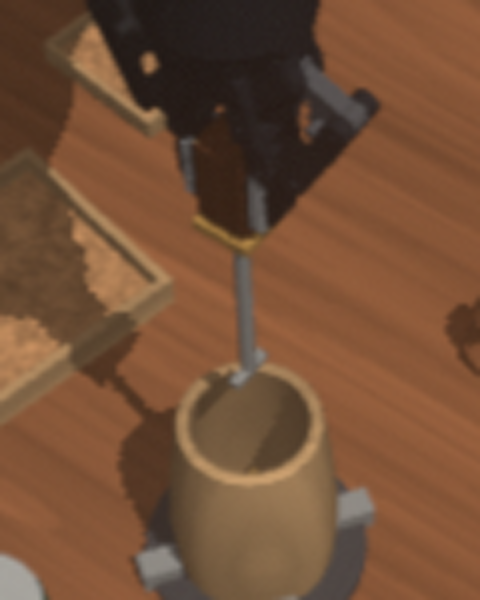

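```bash
python3 - <<'E'
from h import *
q=shot('scene')
s=manip.sense();t=s['tool_pos'];z=t[2]-.0149
f=lambda X:((proj(q,X)-[244,141])*4).round(1).tolist()
c=t*[1,1,0]
# expected in crop px
for n,X in dict(footends=[c+[-.012,0,z-.117],c+[.012,0,z-.117]],flange=[c+[a*.015,b*.015,z] for a,b in((1,-1),(1,1),(-1,1),(-1,-1))],shank=[c+[0,0,z-.03],c+[0,0,z-.1]]).items(): print(n,f(X))
yaw=.0141
C=lambda o:[rect(.024,.006,z-.12,*o),rect(.024,.006,z-.114,*o)]
print('foot',fit([q],C((0,0)),[t[0],t[1],yaw],dx=.008,dyaw=.15).round(4))
print('flange',fit([q],[rect(.03,.03,z)],[t[0],t[1],yaw],dx=.008,dyaw=.1).round(4))
# shank edges via horizontal profile
g=q['image'].astype(float).sum(2)
for zz in(-.04,-.06,-.08,-.1):
    u=proj(q,[c+[0,0,z+zz]])[0];r=int(round(u[1]));print('exp u',u.round(2),g[r,int(u[0])-7:int(u[0])+8].astype(int))
print('rim',fit([q],[circ(.031,.13),circ(.038,.13)],[.565,-.005,0],dyaw=0).round(4))
E
```

```text
footends [[259.0, 351.1], [229.2, 383.7]]
flange [[188.3, 225.5], [241.7, 257.4], [282.8, 214.0], [229.7, 183.0]]
shank [[238.0, 260.4], [243.0, 347.6]]
foot [ 5.63900e-01 -5.00000e-03  1.80000e-03  9.27612e+01]
flange [ 5.5750e-01 -8.1000e-03 -8.5900e-02  8.2492e+01]
exp u [303.68 209.37] [269 270 275 277 279 274 251 251 282 298 290 290 288 282 279]
exp u [304.05 215.76] [291 292 298 310 310 290 256 266 298 297 287 276 276 277 276]
exp u [304.41 221.93] [290 292 292 295 296 294 257 255 289 299 282 286 294 307 310]
exp u [304.75 227.91] [288 293 291 292 285 283 257 250 277 300 300 333 334 315 301]
rim [ 5.658000e-01 -5.200000e-03  0.000000e+00  1.216871e+02]
```

>>> carry_out(
  plan=[
    [0,[0.003,0,0.01],[0,0,0]],
    [0,[0.003,0,0.04],[0,0,0]],
    [0,[0.003,0,0.075],[0,0,0]],
    [0,[0.003,0,0.105],[0,0,0]],
    [0,[0.003,0,0.12],[0,0,0]],
    [0,[0.003,0,0.12],[0,0,0]],
    [0,[0.003,0,0.12],[0,0,0]],
  ],
)

```text
time_s: 7.35
tool_pos: [0.5693, -0.0067, 0.1903]
eef_rot: [-3.141, -0.025, -0.001]
ft_force: [0.5, -0.5, -2.5]
grip_width: 0.318
grasp_force: 60.0
```

```bash
python3 w.py .5685 -.0076 .175 .014
```

```text
t 7.35 pos [ 0.5693 -0.0067  0.1903] yaw 0.0159 tilt [0.0006 0.0002] F [ 0.45 -0.46 -2.49] M [ 0.007 -0.048  0.005] w 0.318
[-0.0008, 0.0008, 0.0153] [-0.01, -0.04, 0.11]
```

>>> carry_out(
  plan=[
    [0,[-0.0005,0.0005,0.006],[0,0,0]],
    [0,[-0.0005,0.0005,0.011],[0,0,0]],
    [0,[-0.0005,0.0005,0.015],[0,0,0]],
    [0,[-0.0005,0.0005,0.015],[0,0,0]],
  ],
)

```text
time_s: 7.75
tool_pos: [0.568, -0.0077, 0.1742]
eef_rot: [-3.141, -0.024, 0.001]
ft_force: [-0.5, 0.1, -2.5]
grip_width: 0.32
grasp_force: 60.0
```

```bash
python3 w.py .5685 -.0076 .168 .014
```

```text
t 7.75 pos [ 0.568  -0.0077  0.1742] yaw 0.0154 tilt [-0.0005  0.    ] F [-0.53  0.13 -2.52] M [-0.02  -0.02   0.036] w 0.32
[0.0005, -0.0001, 0.0062] [-0.0, 0.03, 0.08]
```

>>> carry_out(
  plan=[
    [0,[0,0,0.003],[0,0,0]],
    [0,[0,0,0.006],[0,0,0]],
    [0,[0,0,0.008],[0,0,0]],
    [0,[0,0,0.008],[0,0,0]],
  ],
)

```text
time_s: 8.15
tool_pos: [0.5681, -0.0077, 0.1663]
eef_rot: [-3.141, -0.024, 0.001]
ft_force: [-1.1, 0.2, -2.7]
grip_width: 0.319
grasp_force: 60.0
```

```bash
python3 w.py .5685 -.0076 .16 .014
```

```text
t 8.15 pos [ 0.5681 -0.0077  0.1663] yaw 0.0154 tilt [-0.0005  0.0001] F [-1.1   0.17 -2.67] M [ 0.041  0.008 -0.018] w 0.319
[0.0004, -0.0001, 0.0063] [-0.0, 0.03, 0.08]
```

No contact above the cap height, so the foot is in the slot. Going deeper to find the cavity floor.

>>> carry_out(
  plan=[
    [0,[0,0,0.004],[0,0,0]],
    [0,[0,0,0.008],[0,0,0]],
    [0,[0,0,0.011],[0,0,0]],
    [0,[0,0,0.013],[0,0,0]],
    [0,[0,0,0.013],[0,0,0]],
  ],
)

```text
time_s: 8.65
tool_pos: [0.5683, -0.0077, 0.1535]
eef_rot: [-3.141, -0.024, 0.0]
ft_force: [-0.6, -0.4, 1.9]
grip_width: 0.316
grasp_force: 60.5
```

```bash
python3 w.py .5685 -.0076 .15 .014
```

```text
t 8.65 pos [ 0.5683 -0.0077  0.1535] yaw 0.0154 tilt [-0.  0.] F [-0.58 -0.43  1.87] M [-0.097  0.349 -0.048] w 0.316
[0.0002, -0.0001, 0.0035] [-0.0, 0.0, 0.08]
```

Floor contact at z≈.020, so the hub origin is at z≈.012 and the cap underside at ≈.036. Lifting 6 mm and starting the quarter turn, shifting the TCP to allow for the picker's estimated 2 mm offset.

>>> carry_out(
  plan=[
    [0,[0,0,-0.003],[0,0,0]],
    [0,[0,0,-0.006],[0,0,0]],
    [0,[0,0.0003,-0.006],[0,0,8]],
    [0,[-0.0001,0.0006,-0.006],[0,0,16]],
    [0,[-0.0002,0.0008,-0.006],[0,0,24]],
    [0,[-0.0003,0.0011,-0.006],[0,0,32]],
    [0,[-0.0005,0.0013,-0.006],[0,0,40]],
    [0,[-0.0005,0.0013,-0.006],[0,0,40]],
  ],
)

```text
time_s: 9.45
tool_pos: [0.5678, -0.0088, 0.1599]
eef_rot: [-2.959, 1.055, -0.0]
ft_force: [-0.1, 0.1, -2.4]
grip_width: 0.322
grasp_force: 60.1
```

```bash
python3 w.py; python3 -c "
from h import *
print(manip.sense()['qpos'].round(2))"
```

```text
t 9.45 pos [ 0.5678 -0.0088  0.1599] yaw -0.6852 tilt [ 0.0003 -0.0001] F [-0.06  0.07 -2.41] M [-0.     0.032  0.029] w 0.322
[ 0.    0.33 -0.12  1.91  0.05  0.9  -2.4 ]
```

Joint 7 is at −2.4 and would hit its limit this way, so I'll turn the other way to −90° instead.

>>> carry_out(
  plan=[
    [0,[0,-0.0003,0],[0,0,-8]],
    [0,[-0.0001,-0.0006,0],[0,0,-16]],
    [0,[-0.0002,-0.0008,0],[0,0,-24]],
    [0,[-0.0003,-0.0011,0],[0,0,-32]],
    [0,[-0.0005,-0.0013,0],[0,0,-40]],
    [0,[-0.0007,-0.0015,0],[0,0,-48]],
    [0,[-0.0009,-0.0017,0],[0,0,-56]],
    [0,[-0.0011,-0.0018,0],[0,0,-64]],
    [0,[-0.0014,-0.0019,0],[0,0,-72]],
    [0,[-0.0017,-0.002,0],[0,0,-80]],
    [0,[-0.0017,-0.002,0],[0,0,-80]],
  ],
)

```text
time_s: 10.55
tool_pos: [0.5677, -0.0064, 0.1597]
eef_rot: [-2.94, -1.107, -0.0]
ft_force: [0.8, 0.1, -2.7]
grip_width: 0.323
grasp_force: 60.1
```

```bash
python3 w.py
```

```text
t 10.55 pos [ 0.5677 -0.0064  0.1597] yaw 0.7201 tilt [0.0001 0.0003] F [ 0.82  0.13 -2.75] M [ 0.026 -0.02   0.006] w 0.323
```

>>> carry_out(
  plan=[
    [0,[0,-0.0003,0],[0,0,-8]],
    [0,[-0.0001,-0.0006,0],[0,0,-16]],
    [0,[-0.0002,-0.0008,0],[0,0,-24]],
    [0,[-0.0003,-0.0011,0],[0,0,-32]],
    [0,[-0.0005,-0.0013,0],[0,0,-40]],
    [0,[-0.0007,-0.0015,0],[0,0,-48]],
    [0,[-0.0007,-0.0015,0],[0,0,-50]],
    [0,[-0.0007,-0.0015,0],[0,0,-50]],
  ],
)

```text
time_s: 11.35
tool_pos: [0.5662, -0.0058, 0.1597]
eef_rot: [-2.206, -2.237, -0.0]
ft_force: [-0.4, -0.8, -2.4]
grip_width: 0.318
grasp_force: 60.1
```

```bash
python3 w.py
```

```text
t 11.35 pos [ 0.5662 -0.0058  0.1597] yaw 1.5849 tilt [0.     0.0001] F [-0.37 -0.82 -2.44] M [-0.052  0.036  0.07 ] w 0.318
```

>>> carry_out(
  plan=[
    [0,[0,0,-0.003],[0,0,0]],
    [0,[0,0,-0.005],[0,0,0]],
    [0,[0,0,-0.007],[0,0,0]],
    [0,[0,0,-0.009],[0,0,0]],
    [0,[0,0,-0.011],[0,0,0]],
    [0,[0,0,-0.011],[0,0,0]],
  ],
)

```text
time_s: 11.95
tool_pos: [0.5663, -0.0056, 0.1709]
eef_rot: [2.204, 2.238, 0.0]
ft_force: [0.2, -1.0, -4.8]
grip_width: 0.32
grasp_force: 59.8
```

```bash
python3 w.py
```

```text
t 11.95 pos [ 0.5663 -0.0056  0.1709] yaw 1.5861 tilt [0.0004 0.    ] F [ 0.19 -1.02 -4.79] M [-0.021 -0.007  0.026] w 0.32
```

The hub is on the hook (about 0.24 kg). Drawing it out.

>>> carry_out(
  plan=[
    [0,[0,0,-0.004],[0,0,0]],
    [0,[0,0,-0.012],[0,0,0]],
    [0,[0,0,-0.022],[0,0,0]],
    [0,[0,0,-0.034],[0,0,0]],
    [0,[0,0,-0.046],[0,0,0]],
    [0,[0,0,-0.058],[0,0,0]],
    [0,[0,0,-0.068],[0,0,0]],
    [0,[0,0,-0.076],[0,0,0]],
    [0,[0,0,-0.08],[0,0,0]],
    [0,[0,0,-0.08],[0,0,0]],
  ],
)

```text
time_s: 12.95
tool_pos: [0.5664, -0.0056, 0.2511]
eef_rot: [2.204, 2.238, 0.001]
ft_force: [0.5, -0.1, -5.3]
grip_width: 0.317
grasp_force: 59.8
```

```bash
python3 w.py; python3 - <<'E'
from h import *
q=shot('scene')
c=proj(q,[.566,-.007,.17])[0].astype(int)
o=c-[60,75];print('origin',o)
cv2.imwrite('pics/s3.png',cv2.resize(q['image'][o[1]:c[1]+75,o[0]:c[0]+60,::-1],None,fx=4,fy=4,interpolation=cv2.INTER_CUBIC))
E
```

```text
t 12.95 pos [ 0.5664 -0.0056  0.2511] yaw 1.5862 tilt [0.0007 0.    ] F [ 0.54 -0.09 -5.34] M [-0.04  0.01  0.04] w 0.317
origin [244 159]
```

View pics/s3.png

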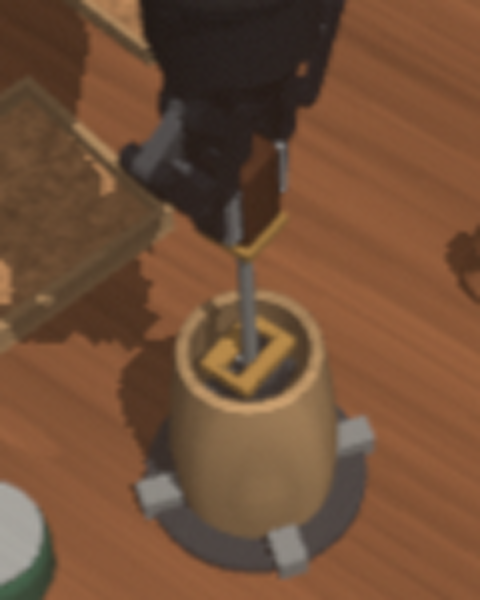

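The crop shows the hub hanging level on the T-foot just below the rim, cap at (248,355). I'll lift clear and carry it to the tray.

>>> carry_out(
  plan=[
    [0,[0,0,-0.006],[0,0,0]],
    [0,[0,0,-0.018],[0,0,0]],
    [0,[0,0,-0.032],[0,0,0]],
    [0,[0,0,-0.046],[0,0,0]],
    [0,[0,0,-0.058],[0,0,0]],
    [0,[0,0,-0.066],[0,0,0]],
    [0,[0,0,-0.07],[0,0,0]],
    [0,[-0.005,-0.0008,-0.07],[0,0,0]],
    [0,[-0.016,-0.0027,-0.07],[0,0,0]],
    [0,[-0.032,-0.0053,-0.07],[0,0,0]],
    [0,[-0.052,-0.0086,-0.07],[0,0,0]],
    [0,[-0.072,-0.012,-0.07],[0,0,0]],
  ],
)

```text
time_s: 14.2
tool_pos: [0.5546, -0.0795, 0.3199]
eef_rot: [-2.204, -2.238, 0.001]
ft_force: [0.4, -0.2, -4.5]
grip_width: 0.322
grasp_force: 59.8
```

>>> carry_out(
  plan=[
    [0,[-0.02,-0.0033,0],[0,0,0]],
    [0,[-0.04,-0.0067,0],[0,0,0]],
    [0,[-0.06,-0.01,0],[0,0,0]],
    [0,[-0.08,-0.0133,0],[0,0,0]],
    [0,[-0.1,-0.0167,0],[0,0,0]],
    [0,[-0.12,-0.02,0],[0,0,0]],
    [0,[-0.138,-0.023,0],[0,0,0]],
    [0,[-0.15,-0.025,0],[0,0,0]],
    [0,[-0.157,-0.026,0],[0,0,0]],
    [0,[-0.16,-0.0266,0],[0,0,0]],
    [0,[-0.16,-0.0266,0],[0,0,0]],
    [0,[-0.16,-0.0266,0],[0,0,0]],
  ],
)

```text
time_s: 15.4
tool_pos: [0.5314, -0.2374, 0.3206]
eef_rot: [-2.203, -2.24, -0.0]
ft_force: [-0.4, -0.1, -5.0]
grip_width: 0.323
grasp_force: 59.8
```

```bash
python3 w.py .531 -.238 .178 1.586; python3 -c "
from h import *
print(manip.sense()['qpos'].round(2))"
```

```text
t 15.4 pos [ 0.5314 -0.2374  0.3206] yaw 1.5873 tilt [0.0001 0.0003] F [-0.4  -0.11 -5.02] M [ 0.008 -0.023  0.023] w 0.323
[-0.0006, -0.0004, 0.1426] [0.0, -0.02, 0.07]
[ 0.7   0.24 -0.47  1.68  0.11  1.24  0.22]
```

>>> carry_out(
  plan=[
    [0,[0,0,0.008],[0,0,0]],
    [0,[0,0,0.024],[0,0,0]],
    [0,[0,0,0.044],[0,0,0]],
    [0,[0,0,0.064],[0,0,0]],
    [0,[0,0,0.084],[0,0,0]],
    [0,[0,0,0.104],[0,0,0]],
    [0,[0,0,0.12],[0,0,0]],
    [0,[0,0,0.134],[0,0,0]],
    [0,[0,0,0.143],[0,0,0]],
    [0,[0,0,0.149],[0,0,0]],
    [0,[0,0,0.152],[0,0,0]],
    [0,[0,0,0.152],[0,0,0]],
  ],
)

```text
time_s: 16.6
tool_pos: [0.5313, -0.2382, 0.1686]
eef_rot: [2.204, 2.239, 0.0]
ft_force: [0.8, -0.5, -4.5]
grip_width: 0.321
grasp_force: 59.7
```

>>> carry_out(
  plan=[
    [0,[0,0,0.002],[0,0,0]],
    [0,[0,0,0.004],[0,0,0]],
    [0,[0,0,0.006],[0,0,0]],
    [0,[0,0,0.0075],[0,0,0]],
    [0,[0,0,0.009],[0,0,0]],
    [0,[0,0,0.009],[0,0,0]],
  ],
)

```text
time_s: 17.2
tool_pos: [0.5313, -0.2382, 0.1596]
eef_rot: [2.204, 2.238, 0.0]
ft_force: [0.3, 0.1, -2.7]
grip_width: 0.321
grasp_force: 59.8
```

```bash
python3 w.py .531 -.238 .156 1.586
```

```text
t 17.2 pos [ 0.5313 -0.2382  0.1596] yaw 1.5863 tilt [0.0001 0.    ] F [ 0.28  0.07 -2.7 ] M [-0.027  0.003 -0.011] w 0.321
[0.0002, -0.0003, 0.0036] [0.01, -0.0, 0.02]
```

>>> carry_out(
  plan=[
    [0,[0,0,0.002],[0,0,0]],
    [0,[0,0,0.0035],[0,0,0]],
    [0,[0,0,0.0035],[0,0,0]],
  ],
)

```text
time_s: 17.5
tool_pos: [0.5311, -0.2382, 0.1559]
eef_rot: [-2.204, -2.238, 0.0]
ft_force: [-0.7, -0.3, -2.9]
grip_width: 0.323
grasp_force: 59.9
```

```bash
python3 w.py; python3 - <<'E'
from h import *
q=shot('scene');p=shot('top')
f=lambda i,c,w,h:cv2.resize(i[c[1]-h:c[1]+h,c[0]-w:c[0]+w,::-1],None,fx=7,fy=7,interpolation=cv2.INTER_CUBIC)
X=[.531,-.238,.039]
a,b=[proj(k,[X])[0].astype(int) for k in(q,p)]
cv2.imwrite('pics/s4.png',np.hstack([f(q['image'],a,28,38),f(p['image'],b,28,38)]))
print(a,b)
for n,k in(('s',q),('t',p)): print(n,fit([k],[rect(.04,.03,.039),rect(.0295,.0105,.039)],[.531,-.238,.0],dyaw=.4).round(4))
E
```

```text
t 17.5 pos [ 0.5311 -0.2382  0.1559] yaw 1.5863 tilt [-0.0002  0.0001] F [-0.69 -0.31 -2.86] M [-0.101  0.03  -0.001] w 0.323
[237 207] [437 245]
s [  0.5354  -0.2378   0.1561 116.7702]
t [ 5.300000e-01 -2.412000e-01  5.620000e-02  1.363151e+02]
```

View pics/s4.png

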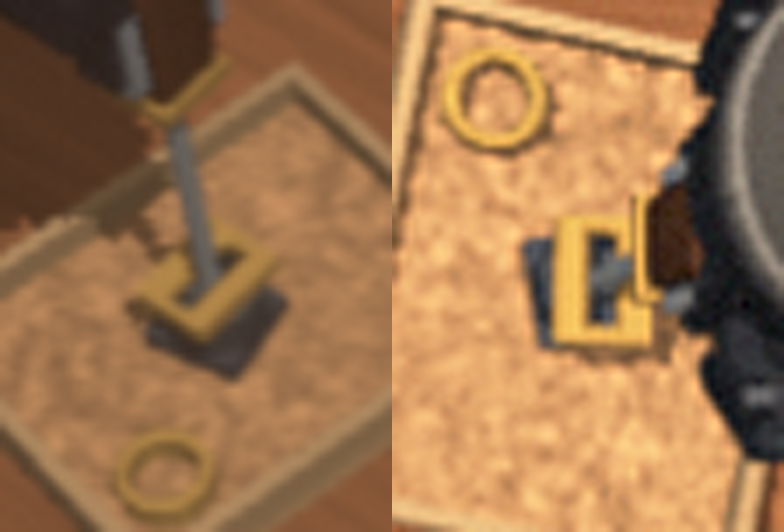

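The hub stands upright in the tray and the slot is still close to world x (top fit .056). Turning back a quarter with the same offset compensation.

>>> carry_out(
  plan=[
    [0,[0,0.0003,0],[0,0,8]],
    [0,[-0.0001,0.0006,0],[0,0,16]],
    [0,[-0.0002,0.0008,0],[0,0,24]],
    [0,[-0.0003,0.0011,0],[0,0,32]],
    [0,[-0.0005,0.0013,0],[0,0,40]],
    [0,[-0.0007,0.0015,0],[0,0,48]],
    [0,[-0.0009,0.0017,0],[0,0,56]],
    [0,[-0.0011,0.0018,0],[0,0,64]],
    [0,[-0.0014,0.0019,0],[0,0,72]],
    [0,[-0.0017,0.002,0],[0,0,80]],
    [0,[-0.002,0.002,0],[0,0,88]],
    [0,[-0.002,0.002,0],[0,0,89]],
  ],
)

```text
time_s: 18.8
tool_pos: [0.5333, -0.2401, 0.1562]
eef_rot: [3.141, 0.047, 0.0]
ft_force: [0.7, -0.1, -2.4]
grip_width: 0.318
grasp_force: 60.1
```

>>> carry_out(
  plan=[
    [0,[0,0,-0.002],[0,0,0]],
    [0,[0,0,-0.004],[0,0,0]],
    [0,[0,0,-0.006],[0,0,0]],
    [0,[0,0,-0.006],[0,0,0]],
  ],
)

```text
time_s: 19.2
tool_pos: [0.5334, -0.2403, 0.1625]
eef_rot: [3.141, 0.053, 0.001]
ft_force: [0.4, -0.5, -1.9]
grip_width: 0.318
grasp_force: 60.1
```

```bash
python3 w.py; python3 - <<'E'
from h import *
q=shot('scene');p=shot('top')
for n,k in(('s',q),('t',p)): print(n,fit([k],[rect(.04,.03,.039),rect(.0295,.0105,.039)],[.531,-.238,.0],dyaw=.4).round(4))
E
```

```text
t 19.2 pos [ 0.5334 -0.2403  0.1625] yaw 0.034 tilt [ 0.0005 -0.0001] F [ 0.44 -0.49 -1.91] M [ 0.017 -0.022 -0.01 ] w 0.318
s [  0.5349  -0.2378   0.1749 109.7958]
t [  0.5249  -0.2299   0.1746 133.071 ]
```

No load past the catch height, so the foot is in the slot. Raising slowly.

>>> carry_out(
  plan=[
    [0,[0,0,-0.002],[0,0,0]],
    [0,[0,0,-0.004],[0,0,0]],
    [0,[0,0,-0.004],[0,0,0]],
  ],
)

```text
time_s: 19.6
tool_pos: [0.5334, -0.2402, 0.1664]
eef_rot: [3.141, 0.052, 0.001]
ft_force: [0.1, -0.6, -1.7]
grip_width: 0.323
grasp_force: 60.1
```

```bash
python3 w.py
```

```text
t 19.6 pos [ 0.5334 -0.2402  0.1664] yaw 0.033 tilt [ 0.0004 -0.0001] F [ 0.1  -0.57 -1.66] M [ 0.022  0.011 -0.022] w 0.323
```

>>> carry_out(
  plan=[
    [0,[0,0,-0.003],[0,0,0]],
    [0,[0,0,-0.006],[0,0,0]],
    [0,[0,0,-0.01],[0,0,0]],
    [0,[0,0,-0.014],[0,0,0]],
    [0,[0,0,-0.018],[0,0,0]],
    [0,[0,0,-0.028],[0,0,0]],
    [0,[0,0,-0.05],[0,0,0]],
    [0,[0,0,-0.08],[0,0,0]],
    [0,[0,0,-0.115],[0,0,0]],
    [0,[0,0,-0.15],[0,0,0]],
    [0,[0,0,-0.15],[0,0,0]],
    [0,[0,0,-0.15],[0,0,0]],
  ],
)

```text
time_s: 20.8
tool_pos: [0.5334, -0.2402, 0.317]
eef_rot: [3.141, 0.052, 0.002]
ft_force: [0.2, 0.5, -2.6]
grip_width: 0.322
grasp_force: 60.4
```

```bash
python3 w.py .56 .258 .316 .19 .531 -.1 .316 .19; python3 - <<'E'
from h import *
q=shot('scene')
c=proj(q,[.531,-.238,.08])[0].astype(int)
o=c-[60,80];o=np.maximum(o,0)
cv2.imwrite('pics/s5.png',cv2.resize(q['image'][o[1]:c[1]+60,o[0]:c[0]+60,::-1],None,fx=4,fy=4,interpolation=cv2.INTER_CUBIC))
E
```

```text
t 20.8 pos [ 0.5334 -0.2402  0.317 ] yaw 0.0329 tilt [ 0.0015 -0.0005] F [ 0.24  0.47 -2.59] M [-0.005  0.015  0.046] w 0.322
[0.043, -0.497, 0.0008] [0.04, -0.08, -9.0]
[0.0023, -0.1402, 0.0009] [0.04, -0.08, -9.0]
```

View pics/s5.png

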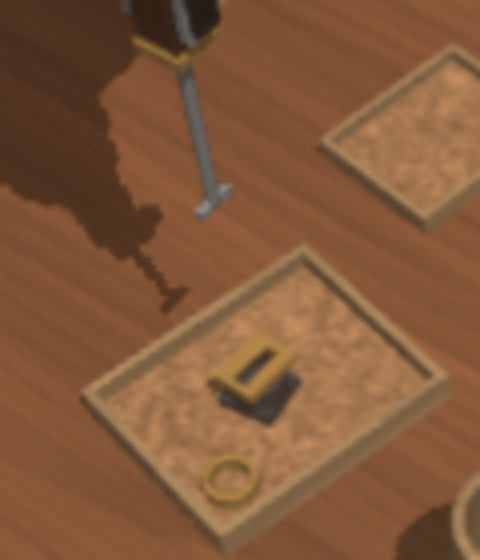

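The hub stands upright in the tray, cap at (255,368), and the picker is free above it. Carrying the picker back to the stand.

>>> carry_out(
  plan=[
    [0,[0.002,-0.02,0],[0,0,-1]],
    [0,[0.005,-0.06,0],[0,0,-2]],
    [0,[0.009,-0.105,0],[0,0,-4]],
    [0,[0.013,-0.15,0],[0,0,-6]],
    [0,[0.017,-0.195,0],[0,0,-8]],
    [0,[0.021,-0.24,0],[0,0,-9]],
    [0,[0.025,-0.285,0],[0,0,-9]],
    [0,[0.029,-0.33,0],[0,0,-9]],
    [0,[0.033,-0.375,0],[0,0,-9]],
    [0,[0.037,-0.42,0],[0,0,-9]],
    [0,[0.04,-0.46,0],[0,0,-9]],
    [0,[0.043,-0.485,0],[0,0,-9]],
  ],
)

```text
time_s: 22.05
tool_pos: [0.5585, 0.2499, 0.3148]
eef_rot: [-3.126, -0.304, 0.004]
ft_force: [0.5, 0.5, -2.2]
grip_width: 0.32
grasp_force: 60.0
```

>>> carry_out(
  plan=[
    [0,[0,-0.01,0],[0,0,0]],
    [0,[0,-0.01,0],[0,0,0]],
    [0,[0,-0.01,0],[0,0,0]],
    [0,[0,-0.01,0],[0,0,0]],
  ],
)

```text
time_s: 22.45
tool_pos: [0.5585, 0.2542, 0.316]
eef_rot: [3.127, 0.295, -0.0]
ft_force: [-0.0, 0.1, -2.2]
grip_width: 0.318
grasp_force: 60.0
```

```bash
python3 w.py .5605 .2575 .316 .185; python3 - <<'E'
from h import *
q=shot('scene');t=manip.sense()['tool_pos'];z=t[2]-.0149
print('foot',fit([q],[rect(.024,.006,z-.12),rect(.024,.006,z-.114)],[t[0],t[1],.19],dx=.008,dyaw=.15).round(4))
E
```

```text
t 22.45 pos [0.5585 0.2542 0.316 ] yaw 0.1882 tilt [-0.0001 -0.0007] F [-0.02  0.11 -2.17] M [-0.011 -0.05   0.022] w 0.318
[0.0026, -0.0029, -0.0] [0.04, 0.01, 0.18]
foot [ 0.5588  0.2541  0.34   80.8476]
```

>>> carry_out(
  plan=[
    [0,[0.003,-0.0033,0],[0,0,0]],
    [0,[0.003,-0.0033,0.01],[0,0,0]],
    [0,[0.003,-0.0033,0.025],[0,0,0]],
    [0,[0.003,-0.0033,0.045],[0,0,0]],
    [0,[0.003,-0.0033,0.07],[0,0,0]],
    [0,[0.003,-0.0033,0.095],[0,0,0]],
    [0,[0.003,-0.0033,0.12],[0,0,0]],
    [0,[0.003,-0.0033,0.14],[0,0,0]],
    [0,[0.003,-0.0033,0.15],[0,0,0]],
    [0,[0.003,-0.0033,0.154],[0,0,0]],
    [0,[0.003,-0.0033,0.154],[0,0,0]],
    [0,[0.003,-0.0033,0.154],[0,0,0]],
  ],
)

```text
time_s: 23.7
tool_pos: [0.5611, 0.2598, 0.1629]
eef_rot: [-3.127, -0.298, -0.002]
ft_force: [0.8, -0.3, -1.8]
grip_width: 0.317
grasp_force: 60.2
```

```bash
python3 w.py .5605 .2575 .156 .185;python3 v.py g6.png .56 .258 .15
```

```text
t 23.7 pos [0.5611 0.2598 0.1629] yaw 0.19 tilt [0.001  0.0006] F [ 0.82 -0.31 -1.78] M [-0.053  0.015 -0.01 ] w 0.317
[-0.001, 0.0022, 0.0069] [-0.02, -0.06, 0.29]
origins [152 160] [372 248]
```

View pics/g6.png

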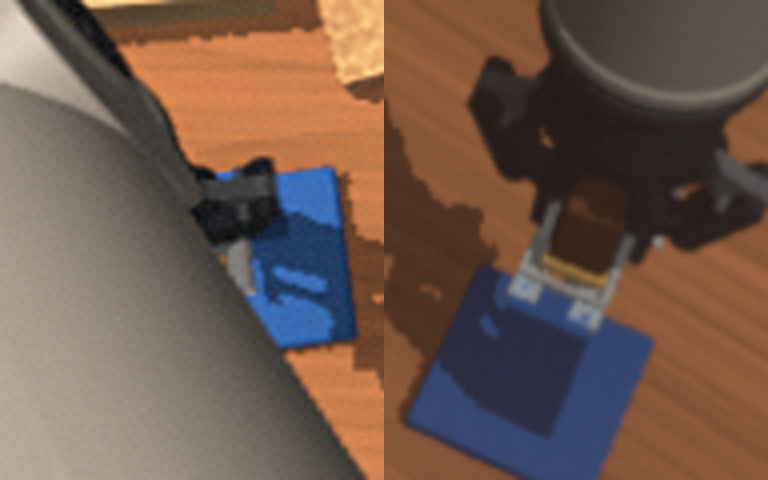

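The picker sits over the fork, between the lips. Correcting 2 mm sideways and lowering slowly into the seat.

>>> carry_out(
  plan=[
    [0,[-0.0005,0.002,0],[0,0,0.5]],
    [0,[-0.0005,0.002,0.001],[0,0,0.5]],
    [0,[-0.0005,0.002,0.002],[0,0,0.5]],
    [0,[-0.0005,0.002,0.003],[0,0,0.5]],
    [0,[-0.0005,0.002,0.004],[0,0,0.5]],
    [0,[-0.0005,0.002,0.005],[0,0,0.5]],
    [0,[-0.0005,0.002,0.006],[0,0,0.5]],
    [0,[-0.0005,0.002,0.006],[0,0,0.5]],
  ],
)

```text
time_s: 24.6
tool_pos: [0.5605, 0.2575, 0.1559]
eef_rot: [-3.129, -0.284, 0.0]
ft_force: [0.2, -0.1, -2.1]
grip_width: 0.321
grasp_force: 60.2
```

```bash
python3 w.py .5605 .2575 .155 .185
```

```text
t 24.6 pos [0.5605 0.2575 0.1559] yaw 0.1813 tilt [-0.0002 -0.    ] F [ 0.19 -0.13 -2.08] M [-0.042  0.022 -0.046] w 0.321
[0.0, 0.0, 0.0009] [-0.0, 0.01, -0.21]
```

>>> carry_out(
  plan=[
    [0,[0,0,0.0008],[0,0,0]],
    [0,[0,0,0.0008],[0,0,0]],
    [0.5,[0,0,0.0008],[0,0,0]],
    [1,[0,0,0.0008],[0,0,0]],
    [1,[0,0,0.0008],[0,0,0]],
    [1,[0,0,0.0008],[0,0,0]],
    [1,[0,0,0.0008],[0,0,0]],
    [1,[0,0,0.0008],[0,0,0]],
    [1,[0,0,0.0008],[0,0,0]],
  ],
)

```text
time_s: 25.5
tool_pos: [0.5605, 0.2575, 0.1553]
eef_rot: [-3.129, -0.284, -0.0]
ft_force: [0.0, 0.2, -0.2]
grip_width: 0.998
grasp_force: 0.0
```

>>> carry_out(
  plan=[
    [1,[0,0,-0.01],[0,0,0]],
    [1,[0,0,-0.04],[0,0,0]],
    [1,[0,0,-0.08],[0,0,0]],
    [1,[0,0,-0.12],[0,0,0]],
    [1,[-0.03,0.04,-0.14],[0,0,0]],
    [1,[-0.04,0.08,-0.14],[0,0,0]],
    [1,[-0.05,0.12,-0.14],[0,0,0]],
    [1,[-0.05,0.16,-0.14],[0,0,0]],
    [1,[-0.05,0.16,-0.14],[0,0,0]],
    [1,[-0.05,0.16,-0.14],[0,0,0]],
  ],
)

```text
time_s: 26.5
tool_pos: [0.5403, 0.0905, 0.2961]
eef_rot: [-3.129, -0.281, -0.001]
ft_force: [-0.2, 1.9, 0.8]
grip_width: 0.999
grasp_force: 0.0
```

```bash
python3 w.py; python3 - <<'E'
from h import *
q=shot('scene');p=shot('top')
c=q['image'][120:390,180:480,::-1]
cv2.imwrite('pics/f.png',cv2.resize(c,None,fx=2.2,fy=2.2,interpolation=cv2.INTER_CUBIC))
for z in (.2,): print(fit([q],[rect(.028,.028,z)],[.56,.258,.19],dyaw=.1).round(4))
E
```

```text
t 26.5 pos [0.5403 0.0905 0.2961] yaw 0.1795 tilt [0.0008 0.0003] F [-0.17  1.85  0.79] M [ 0.125  0.039 -0.021] w 0.999
[ 0.5618  0.259   0.2119 82.3277]
```

View pics/f.png

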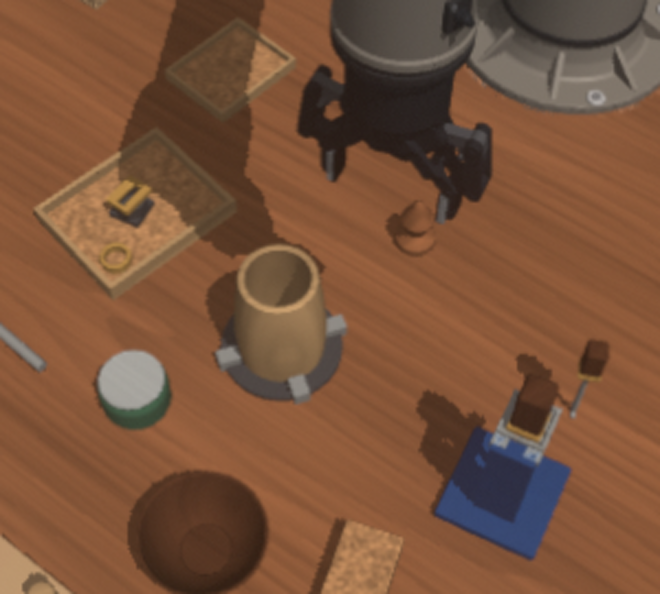

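The picker hangs seated in its stand at (530,410), the hub stands upright in the large tray at (128,200), and everything else is untouched. The gripper is clear. Signing off.

```bash
python3 -c "
from h import *
print(manip.sign_off())"
```

```text
the job is handed in; nothing more can be done
None
```

The hub stands upright in the larger cork-lined tray, the picker hangs back in its blue stand, and the job is handed in; no verdict came back.

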